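Build up a sectional leather-forming block

ROBOT

A 6-joint arm with a two-finger parallel gripper is mounted at the origin on the work surface. World frame = base frame: x ahead of the robot, y to its left, z up, the work surface at z = 0. Lengths are in m, angles in rad, forces in N, time in s.
With the tool pointing down it reaches from about 0.225 to 0.875 m from the base axis. Payload 3.4 kg.
Tool frame: the origin (TCP) lies at the very end of the fingers, on their centre line; the grasp point (between the pads) lies behind it (manip.tcp_to_grasp is the z of the grasp point in the tool frame, in m); z points along the fingers, y is the direction in which the jaws open and shut (so a half turn about z gives the same grasp; the last joint's range is limited). The gripper opens to 85 mm and grips with 20 to 120 N. Pads are 22 mm wide; open, the fingers measure 114 mm over their backs; the gripper's body (76 mm by 85 mm) begins 54 mm behind the grasp point. The pads swing forward as they close: fully open they stand 13 mm farther back than shut.
Start: joints at [-1.222, 0.276, 1.505, -0, 1.361, -0.121], TCP at [0.26, -0.513, 0.231] pointing down, gripper open.
Joint ranges: [-2.89, 2.89], [-0.75, 2.08], [0.22, 2.7], [-1.18, 4.32], [0.11, 2.71], [-2.7, 2.7]. Speed limits (rad/s): [2.57, 2.57, 3.14, 3.14, 3.14, 3.14].

INTERFACE

Orientations are given as a unit quaternion [w, x, y, z].
In Python, from rig import manip, eyes gives the robot as it stands.
- The arm moves only by the tool servo_tool, never from a script. Its argument "increments" is a list of rows, each an object with "slide": the shift along the tool's x, y, z in m, a list of three; "spin": the turn about the tool's z in degrees. A call has 1 to 8 rows; each row shifts and turns the commanded pose from where the row before left it, along the tool's axes as they then stand; what a row does not reach is not made up. A row lasts 1/10 s, in which the tool goes at most 50 mm and 8.59 degrees, less where a joint would pass 70% of its speed; a pose out of reach is approached as far as the arm can. A call is refused whole if a number of a shift passes 0.05 or a number of a turn 8.59, either way. A call with a gripper value outside its range is refused whole. "hand" is the opening, from 0 (shut) to 1 (fully open), set as the call begins (left out, the last holds). The fingers move at their own pace and stop on an object; "newtons" is the grip in N (left out, the last holds). Time passes only in rows, so rows that do not move let the fingers close. It gives the time, the measured TCP pose, the force and the opening at its end, in the units of the state.
- manip.get_state(): the state, without advancing time (a new reading comes with each control period).
- eyes.get_image(name): name is "scene" or "top" or "wrist"; returns the picture (420x560x3 uint8, blue, green, red); there is no depth.
- eyes.calibration(name): a dict with "fx", "fy", "cx", "cy" (pixels), "rvec" (rotation vector, rad) and "tvec" (3), from world to camera coordinates, as OpenCV has them; the wrist camera has in their place "hand_eye" (4x4, takes a point from camera to tool coordinates, whose origin is the TCP and whose axes are the flange's). Camera axes: x right, y down, z forward; pixel columns grow to the right and rows downward; lengths in m; the calibration is good to about 2 mm. A picture is of the moment at which its call begins: read the wrist's pose just before it. calibration takes no time and is no camera call.
- manip.sign_off(): hands the job in, once; it reports no verdict.
The state is a dict: "clock": time; "qpos": joint angles; "qd": joint speeds; "effort": joint torques, N m; "position": TCP position; "ee_rot": TCP orientation; "contact_force": force on the tool from outside, world axes, zero at the start; "moment": the same for the moment, N m; "width": finger opening in m.
Only numpy, scipy, OpenCV 4.12 (cv2) and the standard library are available. Lean on these libraries where they do the work, as an engineer would, in place of code of your own. Each camera call takes 0.05 s, during which the arm holds its last target.

TASK

Build up the wooden forming block on the bench: first press the riser layer (the one with studs on top) fully home on the studs of the screwed-down base board, then press the full-length domed head fully home on the riser's studs, so that no gap is left at either joint and both round ends lie over the wide studs. The sprung catches make the joints tight, so the layers have to be pushed down until they seat. Leave the short spare head, the glue bottle, the steel weight and the awl rack where they are, then let go.

Things in the scene. Friction and masses are not known exactly. Their poses are not given: they have to be found in the camera images.
- base_seat (a point): Fixed plywood base board, 190 x 90 x 20 mm, screwed flat to the bench, with two wooden studs. The point is the middle of its top face, 20 mm above the bench: the middle of the riser's underside belongs here, x axes matching. x runs along the board towards the wide stud (stud centres at x = +25 and x = -45 mm, y = 0), z up.
- base_wide (a point): Foot of the base board's wide stud, 30 mm (x) by 24 mm (y), 15 mm high, the top 6 mm tapering in 2.5 mm a side. From its two y faces small sprung steel wedges stand out 3 mm. A layer stops on the wedges about 10 mm short of home and must be pushed down with about 15 to 20 N in all; once home it stays.
- base_narrow (a point): Foot of the base board's narrow stud, 16 mm (x) by 24 mm (y), 15 mm high, with the same taper and wedges.
- riser_center (a point): Centre of the loose riser's body, 20 mm above its underside. Light wood, 0.22 kg, D-shaped from above: 140 mm long in x, 52 mm wide in y, square at -x, round (radius 26 mm) at +x; flat flanks from x = -70 to +44 mm. Body 40 mm high, plus 15 mm studs on top just like the base board's: wide at x = +25, narrow at x = -45 mm. Sockets below match (see head). z up.
- head_center (a point): Loose full-length head, light wood, 0.2 kg, same D shape and axes as the riser, no studs. 44 mm high: flanks upright for 30 mm, then sloping in 9 mm to a flat top. Point: mid-length, 22 mm above its underside; home, it is 42 mm above the riser's point. Sockets below, like the riser's: at x = +25 and x = -45 mm, 17 mm deep, 2 mm larger than the studs.
- spare_center (a point): Bystander: short spare head, like the head but only 100 mm long (52 mm wide, 44 mm high), lying on the bench; not to be used or moved. The point is on its middle axis 22 mm above its underside.
- glue_center (a point): Bystander: upright white glue bottle, 60 mm diameter, 150 mm high, light and easily toppled; the point is its centre, 75 mm up.
- weight_center (a point): Bystander: round steel weight, 54 mm diameter, 50 mm high, standing beyond the base board; the point is its centre, 25 mm up.
- rack: Bystander: fixed dark wooden awl rack between the robot and the base board, 44 mm (x) by 150 mm (y), 50 mm high with awl handles standing up to 125 mm. Origin at the centre of its underside.
Mind the look-alikes: they are no part of the job. What is shaped like the part that bears head_center but turquoise is not meant. What is shaped like the part that bears base_seat but blue is not meant.

How it is judged:
By the outcome, as a careful person would: the job done as asked, in the order asked, and still so for the second after the job is handed in, with the robot touching nothing.
It also fails if it takes over 64 s, if anything falls off the work surface, if the arm or the gripper's body presses on something with over 40 N, if the wrist force passes 120 N, or if a joint passes its speed limit or range.

## Working session

There is one attempt and no reset: what is moved stays moved. The work goes in short steps, Python scripts to look and compute and a tool call to move; the robot and the scene stay as the last step left them, time stands still between calls to the robot, and variables do not carry over. Pictures are saved under pics/ and viewed, and the job is handed in when it is done.

Besides the shell and the picture viewer there is one more tool, called after "Request:" by a JSON object that holds its "name" and its "arguments", one argument or row to a line. servo_tool: Moves the arm, as the interface text tells. Its arguments: {"type":"object","properties":{"increments":{"type":"array","items":{"type":"object","properties":{"slide":{"type":"array","items":{"type":"number"}},"spin":{"type":"number"}}}},"hand":{"type":"number"},"newtons":{"type":"number"}},"required":["increments"]}

```bash
ls; mkdir -p pics
python3 - <<'E'
from rig import manip, eyes
import cv2
s=manip.get_state(); print(s, manip.tcp_to_grasp)
for n in ("scene","top","wrist"):
    im=eyes.get_image(n); cv2.imwrite(f"pics/{n}0.png",im); print(n,eyes.calibration(n))
E
```

```text
pics
{'clock': 0.0, 'qpos': array([-1.22202675e+00,  2.76589055e-01,  1.50617287e+00,  1.92392551e-06,
        1.36067893e+00, -1.21043613e-01]), 'qd': array([-1.00869259e-04,  1.33174178e-03, -3.79346998e-04, -1.10530088e-03,
       -5.67646106e-04,  4.53040148e-05]), 'effort': array([ 2.60993955e-03, -4.16772008e+01, -2.45804286e+01, -2.20462300e-05,
        1.08812749e-02,  2.47172164e-05]), 'position': array([ 0.26010078, -0.51220099,  0.23042726]), 'ee_rot': array([-9.18222810e-04,  9.72535718e-01,  2.32751850e-01, -1.04059021e-04]), 'contact_force': array([-0.28737868,  0.23519352,  0.30481779]), 'moment': array([ 0.00798275, -0.01944459,  0.00504245]), 'width': 0.08508215760567543} -0.0187
scene {'fx': 490.9637201108355, 'fy': 490.9637201108355, 'cx': 271.30427421778495, 'cy': 209.18664546673017, 'rvec': array([ 0.84221721,  2.51048564, -1.13382783]), 'tvec': array([ 0.46841996, -0.14621794,  1.62227139])}
top {'fx': 441.9767889317212, 'fy': 441.9767889317212, 'cx': 273.74237016622374, 'cy': 209.42515165351037, 'rvec': array([ 2.20505452, -2.14259477,  0.15481066]), 'tvec': array([-0.03758126,  0.57422266,  1.01397169])}
wrist {'fx': 348.7155282653732, 'fy': 348.7155282653732, 'cx': 279.1731099396426, 'cy': 212.50125920953016, 'hand_eye': array([[ 6.01238569e-04, -9.48333016e-01, -3.17276110e-01,
         8.12682351e-02],
       [ 9.99999788e-01,  4.91243946e-04,  4.26680687e-04,
         4.30599113e-04],
       [-2.48775415e-04, -3.17276299e-01,  9.48333110e-01,
        -1.41597329e-01],
       [ 0.00000000e+00,  0.00000000e+00,  0.00000000e+00,
         1.00000000e+00]])}
```

View pics/scene0.png

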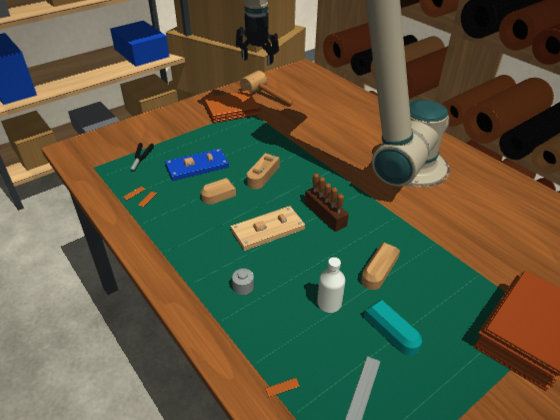

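View pics/top0.png

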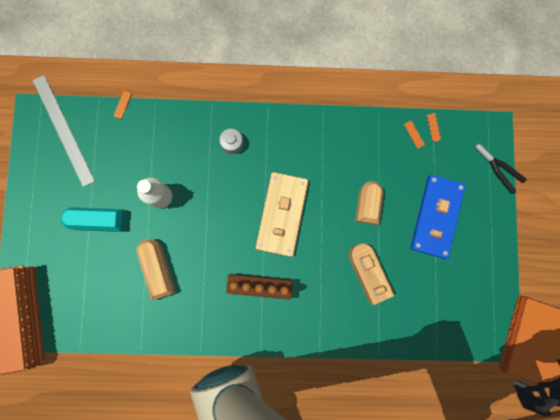

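View pics/wrist0.png

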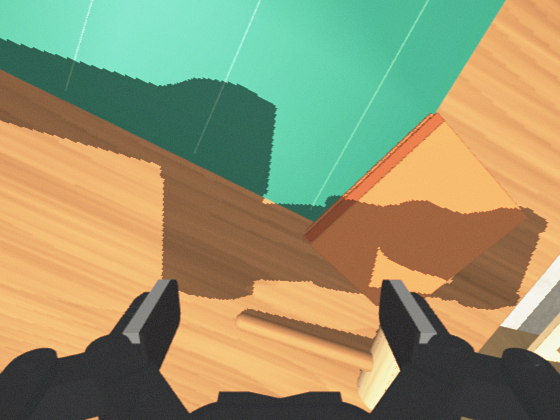

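The scene view shows the wood base near (268,227), the riser at (263,170), the head at (380,265), and the rack between the robot and the base. The top view shows the base near (282,214), riser (371,273), head (155,268), spare (370,203), and the blue and turquoise decoys at (438,216) and (92,219).

```bash
cat > h.py <<'E'
import cv2, numpy as np
from rig import manip, eyes
from scipy.spatial.transform import Rotation as R
def cal(n):
    c=eyes.calibration(n); K=np.array([[c['fx'],0,c['cx']],[0,c['fy'],c['cy']],[0,0,1.]])
    if 'rvec' in c: return K,cv2.Rodrigues(c['rvec'])[0],np.array(c['tvec'])
    s=manip.get_state(); T=np.eye(4); q=s['ee_rot']; T[:3,:3]=R.from_quat([q[1],q[2],q[3],q[0]]).as_matrix(); T[:3,3]=s['position']
    W=np.linalg.inv(T@c['hand_eye']); return K,W[:3,:3],W[:3,3]
def ray(C,uv,z):
    K,Rm,t=C; d=Rm.T@np.linalg.inv(K)@np.array([uv[0],uv[1],1.]); o=-Rm.T@t
    return o+d*(z-o[2])/d[2]
def proj(C,P):
    K,Rm,t=C; p=(Rm@np.atleast_2d(P).T).T+t; p=p@K.T; return p[:,:2]/p[:,2:]
def crop(im,x0,y0,w,h,k,name):
    cv2.imwrite(name,cv2.resize(im[y0:y0+h,x0:x0+w],None,fx=k,fy=k,interpolation=cv2.INTER_CUBIC))
E
python3 - <<'E'
from h import *
im=cv2.imread('pics/top0.png')
a=[im[165:265,245:320],im[235:310,340:415],im[230:305,120:195]]
crop(im,245,165,75,100,6,'pics/tb.png'); crop(im,340,235,75,75,7,'pics/tr.png'); crop(im,120,230,75,75,7,'pics/th.png')
E
```

```text
(no output)
```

View pics/tb.png

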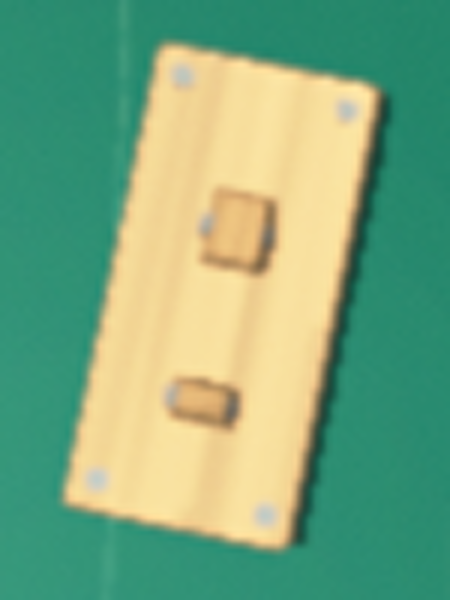

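View pics/tr.png

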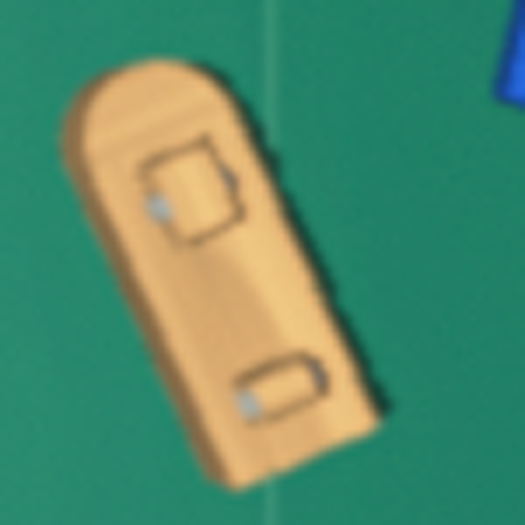

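View pics/th.png

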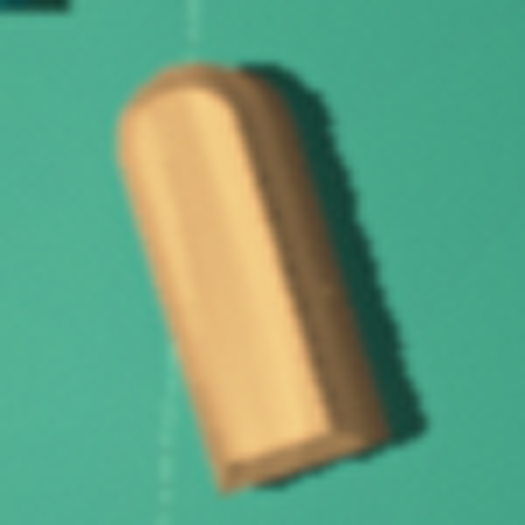

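```bash
cat > fit.py <<'E'
from h import *
from scipy.optimize import minimize
th=np.linspace(-np.pi/2,np.pi/2,25)
def D(z,i=0,back=0):
    r=.026-i
    p=[(-.07+back,-r),(-.07+back,r)]+[(.044+r*np.cos(a),r*np.sin(a)) for a in th]
    return np.array([(x,y,z) for x,y in p])
def box(cx,cy,lx,ly,z): return np.array([(cx+a*lx/2,cy+b*ly/2,z) for a in(-1,1) for b in(-1,1)])
def stud(cx,lx,z): return [box(cx,0,lx,.024,z),box(cx,0,lx,.024,z+.009),box(cx,0,lx-.005,.019,z+.015)]
PARTS={'riser':[np.vstack([D(0),D(.04)])]+[np.vstack(stud(.025,.03,.04)),np.vstack(stud(-.045,.016,.04))],
 'head':[np.vstack([D(0),D(.03),D(.044,.009)])],
 'base':[np.vstack([box(0,0,.19,.09,0),box(0,0,.19,.09,.02)]),np.vstack(stud(.025,.03,.02)),np.vstack(stud(-.045,.016,.02))]}
def place(P,q,z0=0):
    c,s=np.cos(q[2]),np.sin(q[2]); return P@np.array([[c,s,0],[-s,c,0],[0,0,1]])+[q[0],q[1],z0]
def sil(C,part,q,shape,z0=0):
    S=4; m=np.zeros((shape[0]*S,shape[1]*S),np.uint8)
    for P in PARTS[part]:
        uv=proj(C,place(P,q,z0)); h=cv2.convexHull(((uv+.5)*S*16-8).astype(np.int32)); cv2.fillConvexPoly(m,h,255,shift=4)
    return cv2.resize(m,(shape[1],shape[0]),interpolation=cv2.INTER_AREA)/255.
def fit(C,mask,part,q0,z0=0):
    ys,xs=np.where(mask>0); x0,x1,y0,y1=xs.min()-12,xs.max()+12,ys.min()-12,ys.max()+12
    x0=max(x0,0);y0=max(y0,0)
    K,Rm,t=C; K2=K.copy(); K2[0,2]-=x0; K2[1,2]-=y0; mm=mask[y0:y1,x0:x1].astype(float)
    f=lambda p:np.abs(sil((K2,Rm,t),part,(p[0]/100,p[1]/100,p[2]/10),mm.shape,z0)-mm).sum()
    p0=np.array([q0[0]*100,q0[1]*100,q0[2]*10])
    for _ in range(3):
        r=minimize(f,p0,method='Nelder-Mead',options=dict(initial_simplex=p0+np.vstack([np.zeros(3),np.diag([1,1,1])*.8]),xatol=1e-3,fatol=.01)); p0=r.x
    return np.array([p0[0]/100,p0[1]/100,p0[2]/10]),r.fun,mm.sum()
def wood(im,seed):
    hsv=cv2.cvtColor(im,cv2.COLOR_BGR2HSV); m=((hsv[...,0]<32)&(hsv[...,2]>50)).astype(np.uint8)
    m=cv2.morphologyEx(m,cv2.MORPH_CLOSE,np.ones((3,3)))
    n,l=cv2.connectedComponents(m); return (l==l[seed[1],seed[0]]).astype(np.uint8)
E
python3 - <<'E'
from fit import *
top=cv2.imread('pics/top0.png'); sc=cv2.imread('pics/scene0.png')
ct,cs=cal('top'),cal('scene')
seeds={'base':((300,200),(245,230)),'riser':((375,285),(263,178)),'head':((155,268),(380,265))}
for n,(a,b) in seeds.items():
    z=.02
    p=ray(ct,a,.02)
    g={'base':-.2,'riser':.35,'head':.3}[n]
    for C,im,s in((ct,top,a),(cs,sc,b)):
        m=wood(im,s); 
        best=min((fit(C,m,n,(p[0],p[1],g0)) for g0 in(g,-g)),key=lambda r:r[1])
        print(n,best[0].round(4),np.degrees(best[0][2]).round(1),round(best[1],1),best[2])
for uv,z in(((231,140),.05),((152,190),.1),((370,203),.03),((92,219),.03),((228,285),.0),((292,297),0)): print(uv,ray(ct,uv,z).round(3))
E
```

```text
base [ 0.5677 -0.0415 -0.1766] -10.1 70.2 3018.0
base [ 0.5666 -0.0434 -0.1736] -9.9 63.7 1824.0
riser [ 0.4348 -0.2522  0.4399] 25.2 40.3 1510.0
riser [ 0.4345 -0.2536  0.4606] 26.4 33.1 722.0
head [0.4305 0.2558 0.3551] 20.3 55.0 1432.0
head [0.4312 0.2537 0.3551] 20.3 80.8 1042.0
(231, 140) [0.736 0.085 0.05 ]
(152, 190) [0.602 0.251 0.1  ]
(370, 203) [ 0.598 -0.252  0.03 ]
(92, 219) [0.54  0.405 0.03 ]
(228, 285) [0.394 0.083 0.   ]
(292, 297) [ 0.369 -0.071  0.   ]
```

Request:
{"name": "servo_tool", "arguments": {
  "increments": [
    {"slide": [0.033, -0.019, 0.004]},
    {"slide": [0.033, -0.019, 0.004]},
    {"slide": [0.033, -0.019, 0.004]},
    {"slide": [0.033, -0.019, 0.004]},
    {"slide": [0.033, -0.019, 0.004]},
    {"slide": [0.033, -0.019, 0.004]},
    {"slide": [0.033, -0.019, 0.004]},
    {"slide": [0.033, -0.019, 0.004], "spin": 1.1}
  ],
  "hand": 1
}}

```text
$.increments[0]: bad value
```

Request:
{"name": "servo_tool", "arguments": {
  "increments": [
    {"slide": [0, 0, 0]},
    {"slide": [0, 0, 0]}
  ]
}}

```text
$.increments[0]: bad value
```

Run:
```python
from h import *
C=cal('wrist'); im=eyes.get_image('wrist'); cv2.imwrite('pics/w1.png',im); np.savez('w1.npz',K=C[0],R=C[1],t=C[2])
s=manip.get_state(); print(s['clock'],s['position'],s['ee_rot'])
```

```text
0.2 [ 0.26020157 -0.5124107   0.23075283] [-5.69923018e-04  9.72535669e-01  2.32753182e-01 -6.73491626e-05]
```

View pics/w1.png

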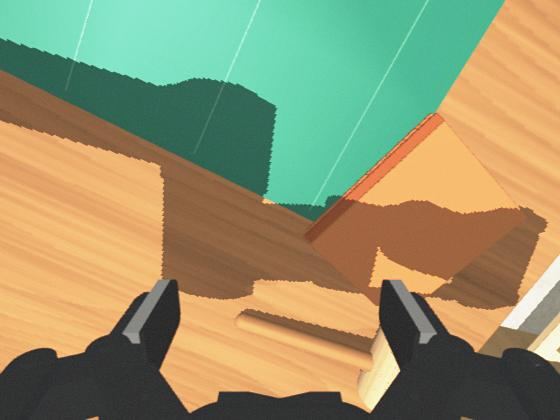

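The picture is unchanged because both moves were refused. The rows need "spin" as well.

Request:
{"name": "servo_tool", "arguments": {
  "increments": [
    {"slide": [0.033, -0.019, 0.004], "spin": 0},
    {"slide": [0.033, -0.019, 0.004], "spin": 0},
    {"slide": [0.033, -0.019, 0.004], "spin": 0},
    {"slide": [0.033, -0.019, 0.004], "spin": 0},
    {"slide": [0.033, -0.019, 0.004], "spin": 0},
    {"slide": [0.033, -0.019, 0.004], "spin": 0},
    {"slide": [0.033, -0.019, 0.004], "spin": 0},
    {"slide": [0.033, -0.019, 0.004], "spin": 1.1}
  ],
  "hand": 1
}}

```text
clock: 1.0
position: [0.4275, -0.2563, 0.1991]
ee_rot: [0.0, 0.975, 0.223, 0.0]
contact_force: [0.2, 0.2, -0.1]
width: 0.0851
```

Request:
{"name": "servo_tool", "arguments": {
  "increments": [
    {"slide": [0, 0, 0], "spin": 0},
    {"slide": [0, 0, 0], "spin": 0}
  ]
}}

```text
clock: 1.2
position: [0.427, -0.2572, 0.1992]
ee_rot: [0.0, 0.974, 0.225, -0.0]
contact_force: [-0.0, 0.6, 0.7]
width: 0.0853
```

Run:
```python
from h import *
C=cal('wrist'); im=eyes.get_image('wrist'); cv2.imwrite('pics/w1.png',im); np.savez('w1.npz',K=C[0],R=C[1],t=C[2])
s=manip.get_state(); print(s['clock'],s['position'],s['ee_rot'])
```

```text
1.25 [ 0.42677054 -0.25799434  0.19931384] [ 3.46762669e-04  9.74627897e-01  2.23830863e-01 -2.93468219e-04]
```

View pics/w1.png

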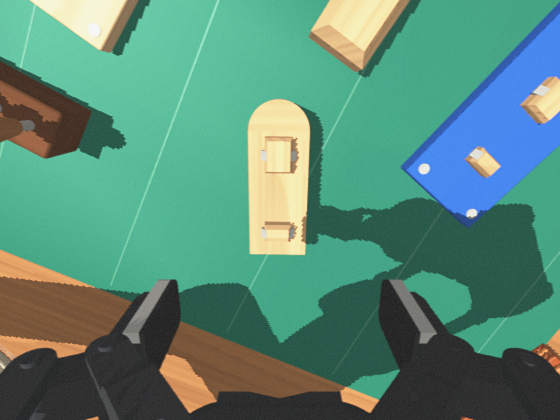

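The riser stands upright in the wrist view, with its round end at (279,102), square end at row 254, and flanks at columns 249 to 308. It is nearly aligned with the jaws.

Run:
```python
from fit import *
im=cv2.imread('pics/w1.png'); d=np.load('w1.npz'); C=(d['K'],d['R'],d['t'])
m=wood(im,(279,200)); print(m.sum(), [ (np.where(m)[i].min(),np.where(m)[i].max()) for i in(0,1)])
q=fit(C,m,'riser',(.4347,-.2527,.45)); print(q[0].round(4),np.degrees(q[0][2]),q[1:])
for a in((262,136),): pass
q=manip.get_state()['ee_rot'];M=R.from_quat([q[1],q[2],q[3],q[0]]).as_matrix();print(np.degrees(np.arctan2(M[1,0],M[0,0])))
```

```text
8802 [(np.int64(99), np.int64(254)), (np.int64(248), np.int64(309))]
[ 0.4349 -0.2528  0.4387] 25.13782761056981 (np.float64(137.21960784313725), np.float64(8802.0))
25.86826789040975
```

Request:
{"name": "servo_tool", "arguments": {
  "increments": [
    {"slide": [0, -0.0013, 0.03], "spin": 0.7},
    {"slide": [0, 0, 0.04], "spin": 0},
    {"slide": [0, 0, 0.04], "spin": 0},
    {"slide": [0, 0, 0.035], "spin": 0},
    {"slide": [0, 0, 0.025], "spin": 0},
    {"slide": [0, 0, 0.014], "spin": 0},
    {"slide": [0, 0, 0.005], "spin": 0},
    {"slide": [0, 0, 0], "spin": 0}
  ]
}}

```text
clock: 2.05
position: [0.4258, -0.2575, 0.0099]
ee_rot: [-0.0, 0.976, 0.217, -0.0]
contact_force: [0.7, 0.9, -0.5]
width: 0.0854
```

Request:
{"name": "servo_tool", "arguments": {
  "increments": [
    {"slide": [0, 0, 0], "spin": 0},
    {"slide": [0, 0, 0], "spin": 0},
    {"slide": [0, 0, 0], "spin": 0},
    {"slide": [0, 0, 0], "spin": 0},
    {"slide": [0, 0, 0], "spin": 0},
    {"slide": [0, 0, 0], "spin": 0}
  ],
  "hand": 0,
  "newtons": 80
}}

```text
clock: 2.65
position: [0.427, -0.2571, 0.0117]
ee_rot: [0.001, 0.976, 0.218, 0.001]
contact_force: [-0.9, -0.8, 5.8]
width: 0.0509
```

Request:
{"name": "servo_tool", "arguments": {
  "increments": [
    {"slide": [0, 0, -0.015], "spin": 0},
    {"slide": [0, 0, -0.03], "spin": 0},
    {"slide": [0, 0, -0.03], "spin": 0},
    {"slide": [0, 0, -0.03], "spin": 0},
    {"slide": [0, 0, -0.02], "spin": 0},
    {"slide": [0, 0, -0.01], "spin": 0},
    {"slide": [0, 0, 0], "spin": 0},
    {"slide": [0, 0, 0], "spin": 0}
  ]
}}

```text
clock: 3.45
position: [0.4257, -0.256, 0.1444]
ee_rot: [-0.001, 0.976, 0.217, -0.001]
contact_force: [0.1, -0.8, -2.4]
width: 0.0511
```

Run:
```python
from h import *
C=cal('wrist'); im=eyes.get_image('wrist'); cv2.imwrite('pics/w2.png',im); np.savez('w2.npz',K=C[0],R=C[1],t=C[2])
s=manip.get_state(); print(s['clock'],s['position'],s['ee_rot'],s['contact_force'],s['width'])
```

```text
3.5 [ 0.42546543 -0.25581237  0.14401616] [-1.02688758e-03  9.76065527e-01  2.17472476e-01 -8.68794051e-04] [-0.36031144  0.46498991 -2.82130109] 0.05047303819037947
```

View pics/w2.png

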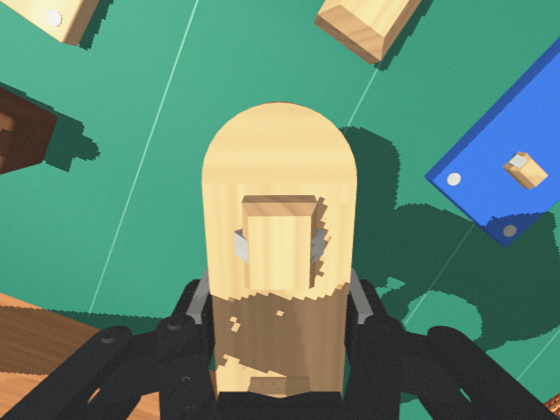

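Run:
```python
from h import *
c=eyes.calibration('wrist'); H=c['hand_eye']; K=cal('top')[0]*0+np.array([[c['fx'],0,c['cx']],[0,c['fy'],c['cy']],[0,0,1.]])
Ct=(K,H[:3,:3].T,-H[:3,:3].T@H[:3,3])
for uv,z in(((280,102),-.0283),((203,185),-.0283),((356,185),-.0283),((210,300),-.0283),((349,300),-.0283),((247,215),-.0433),((312,215),-.0433),((245,289),-.0433),((311,289),-.0433)): print(uv,ray(Ct,uv,z).round(4))
# base in wrist? move calc
q=manip.get_state(); o=q['ee_rot'];M=R.from_quat([o[1],o[2],o[3],o[0]]).as_matrix();print(np.degrees(np.arctan2(M[1,0],M[0,0])))
im=cv2.imread('pics/w2.png'); crop(im,190,90,180,220,3,'pics/w2c.png')
```

```text
(280, 102) [ 0.0795  0.0007 -0.0283]
(203, 185) [ 0.053  -0.0249 -0.0283]
(356, 185) [ 0.0531  0.0261 -0.0283]
(210, 300) [ 0.0089 -0.0254 -0.0283]
(349, 300) [ 0.0089  0.0266 -0.0283]
(247, 215) [ 0.0476 -0.0091 -0.0433]
(312, 215) [ 0.0476  0.0103 -0.0433]
(245, 289) [ 0.0225 -0.0105 -0.0433]
(311, 289) [ 0.0225  0.0107 -0.0433]
25.121353528787076
```

View pics/w2c.png

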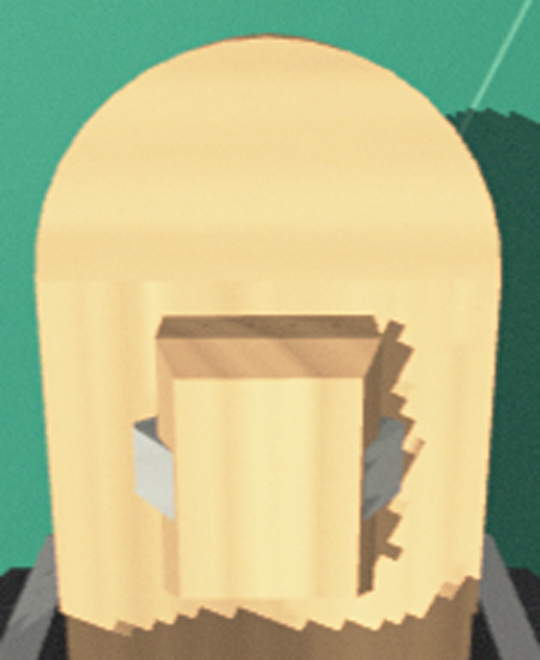

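The riser sits square in the hand, with its centre at tool (+10, +0.5) mm. Next I move to where the wrist camera can see the base beside the held riser.

Request:
{"name": "servo_tool", "arguments": {
  "increments": [
    {"slide": [0.02, -0.01, 0], "spin": 0},
    {"slide": [0.034, -0.017, 0], "spin": 0},
    {"slide": [0.034, -0.017, 0], "spin": 0},
    {"slide": [0.034, -0.017, 0], "spin": 0},
    {"slide": [0.0145, -0.0076, 0], "spin": 1.1},
    {"slide": [0, 0, 0], "spin": 8.5},
    {"slide": [0, 0, 0], "spin": 8.5},
    {"slide": [0, 0, 0], "spin": 8.5}
  ]
}}

```text
clock: 4.3
position: [0.52, -0.1357, 0.1434]
ee_rot: [-0.001, 1.0, -0.016, -0.002]
contact_force: [-0.2, -0.4, -3.5]
width: 0.0507
```

Request:
{"name": "servo_tool", "arguments": {
  "increments": [
    {"slide": [0, 0, 0], "spin": 8.5},
    {"slide": [0, 0, 0], "spin": 0},
    {"slide": [0, 0, 0], "spin": 0},
    {"slide": [0, 0, 0], "spin": 0}
  ]
}}

```text
clock: 4.7
position: [0.5205, -0.1364, 0.1446]
ee_rot: [-0.0, 0.996, -0.086, -0.001]
contact_force: [0.4, -0.0, -3.0]
width: 0.0508
```

Run:
```python
from h import *
C=cal('wrist'); im=eyes.get_image('wrist'); cv2.imwrite('pics/w3.png',im); np.savez('w3.npz',K=C[0],R=C[1],t=C[2])
s=manip.get_state(); print(s['clock'],s['position'],s['ee_rot'],s['contact_force'],s['width'])
```

```text
4.75 [ 0.52057948 -0.13642728  0.14482304] [-1.01744810e-04  9.96272072e-01 -8.62656263e-02 -4.35634161e-04] [-0.51892634 -0.72660466 -3.56530743] 0.050538494932980155
```

View pics/w3.png

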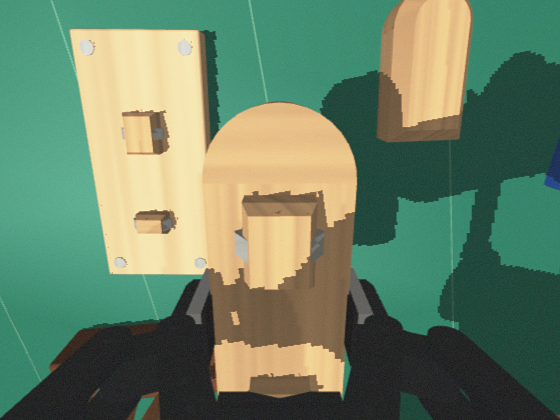

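The base is in view at the left, with corners near (71,31), (205,30) and (109,273). Its wide stud is near (143,132) and its narrow stud near (153,222).

Run:
```python
from h import *
im=cv2.imread('pics/w3.png'); crop(im,60,20,160,130,5,'pics/w3a.png'); crop(im,90,185,130,100,6,'pics/w3b.png')
```

```text
(no output)
```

View pics/w3a.png

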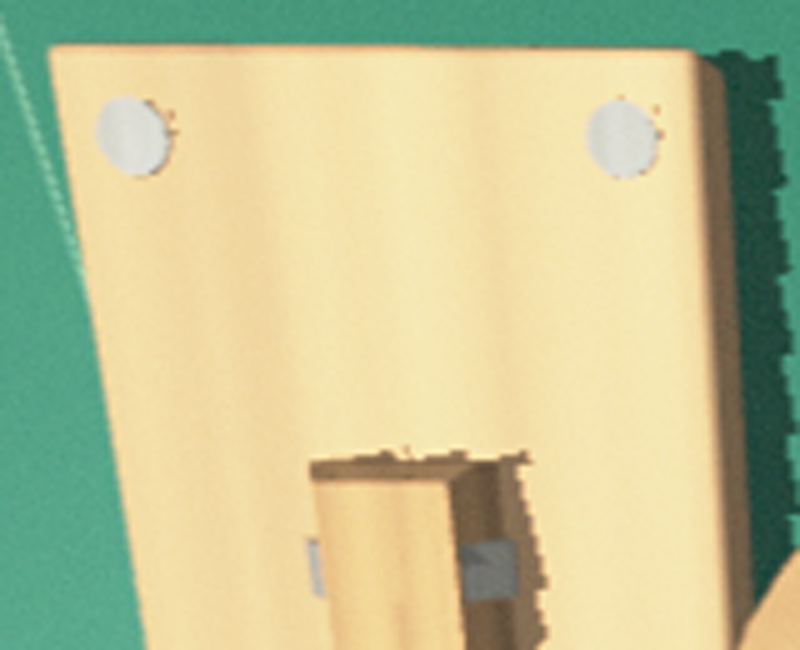

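View pics/w3b.png

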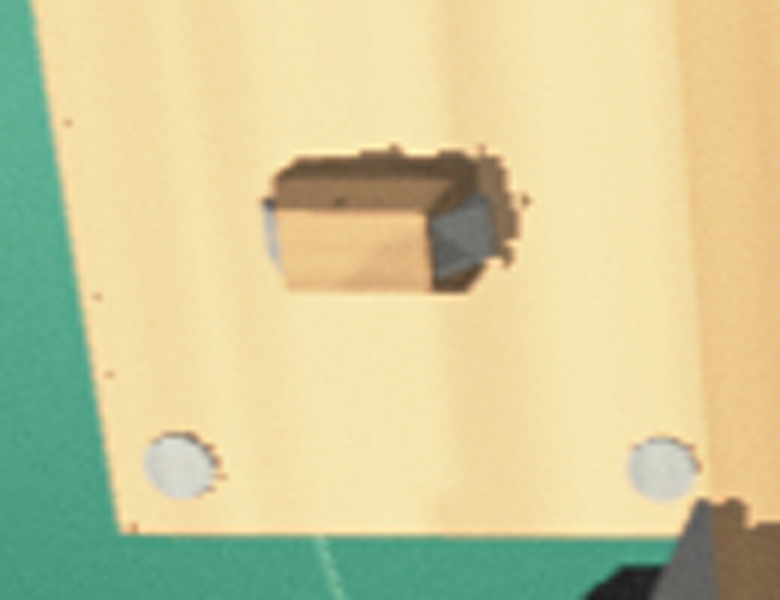

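Run:
```python
from fit import *
from scipy.optimize import least_squares
d=np.load('w3.npz'); C=(d['K'],d['R'],d['t'])
a=lambda u,v:(u/5+60-.4,v/5+20-.4); b=lambda u,v:(u/6+90-.4,v/6+185-.4)
pts=[(a(50,46),(.095,.045,.02)),(a(692,52),(.095,-.045,.02)),(b(120,533),(-.095,.045,.02)),
(a(312,482),(.0375,.0095,.035)),(a(450,486),(.0375,-.0095,.035)),
(b(276,210),(-.0395,.0095,.035)),(b(430,213),(-.0395,-.0095,.035)),(b(290,290),(-.0505,.0095,.035)),(b(433,292),(-.0505,-.0095,.035))]
uv=np.array([p[0] for p in pts]); X=np.array([p[1] for p in pts])
r=least_squares(lambda q:(proj(C,place(X,q))-uv).ravel(),(.567,-.042,-.174))
print(r.x.round(4),np.degrees(r.x[2])); print(r.fun.reshape(-1,2).round(1))
for l in(slice(0,3),slice(3,9)):
    r2=least_squares(lambda q:(proj(C,place(X[l],q))-uv[l]).ravel(),(.567,-.042,-.174)); print(r2.x.round(4))
s=[ray(C,p,.021) for p in(a(136,136),a(622,138),b(180,466),b(662,468))]; s=np.array(s); print(s.mean(0).round(4), np.degrees(np.arctan2(*( (s[:2].mean(0)-s[2:].mean(0))[[1,0]]))))
st=manip.get_state(); o=st['ee_rot'];M=R.from_quat([o[1],o[2],o[3],o[0]]).as_matrix()
print(np.degrees(np.arctan2(M[1,0],M[0,0])), st['position'], M.T.round(4))
# base centre in tool frame
p=np.array([r.x[0],r.x[1],0])-st['position']; print('base in tool',M.T@p)
```

```text
[ 0.5675 -0.0438 -0.1785] -10.227332583440171
[[-1.6 -1.4]
 [ 1.9 -1.6]
 [-0.4  1.8]
 [ 0.2  0.2]
 [-0.1 -0.4]
 [ 0.3  0.8]
 [-0.5  0.5]
 [-0.3  0.9]
 [ 0.4  0.7]]
[ 0.567  -0.0436 -0.1788]
[ 0.5678 -0.0439 -0.1789]
[ 0.568  -0.0438  0.021 ] -10.227839615048408
-9.897612286426392 [ 0.52057948 -0.13642728  0.14482304] [[ 9.851e-01 -1.719e-01 -9.000e-04]
 [-1.719e-01 -9.851e-01 -1.000e-04]
 [-9.000e-04  3.000e-04 -1.000e+00]]
base in tool [ 0.03041606 -0.09929887  0.14480883]
```

Request:
{"name": "servo_tool", "arguments": {
  "increments": [
    {"slide": [0.0046, -0.0198, 0], "spin": 0.3},
    {"slide": [0.004, -0.02, 0], "spin": 0},
    {"slide": [0.004, -0.02, 0], "spin": 0},
    {"slide": [0.004, -0.02, 0], "spin": 0},
    {"slide": [0.004, -0.02, 0.02], "spin": 0},
    {"slide": [0, 0, 0.03], "spin": 0},
    {"slide": [0, 0, 0.025], "spin": 0},
    {"slide": [0, 0, 0.01], "spin": 0}
  ]
}}

```text
clock: 5.55
position: [0.557, -0.0413, 0.0579]
ee_rot: [-0.0, 0.996, -0.089, -0.002]
contact_force: [-0.8, -0.3, -3.2]
width: 0.0508
```

Request:
{"name": "servo_tool", "arguments": {
  "increments": [
    {"slide": [0, 0, 0], "spin": 0},
    {"slide": [0, 0, 0], "spin": 0},
    {"slide": [0, 0, 0], "spin": 0}
  ]
}}

```text
clock: 5.85
position: [0.5601, -0.0423, 0.0617]
ee_rot: [0.0, 0.996, -0.09, 0.002]
contact_force: [-0.1, -0.0, -3.4]
width: 0.0511
```

Run:
```python
from h import *
for n in('wrist','scene','top'):
    im=eyes.get_image(n); cv2.imwrite(f'pics/{n}4.png',im)
    if n=='scene': crop(im,200,140,140,120,5,'pics/s4.png')
    if n=='top': crop(im,230,155,110,120,5,'pics/t4.png')
s=manip.get_state(); print(s['clock'],s['position'],s['ee_rot'],s['contact_force'],s['width'])
o=s['ee_rot'];M=R.from_quat([o[1],o[2],o[3],o[0]]).as_matrix()
print('riser c',s['position']+M@[.010,.0005,0],np.degrees(np.arctan2(M[1,0],M[0,0])))
```

```text
6.0 [ 0.55954079 -0.04217426  0.06142409] [ 1.64790861e-04  9.95970831e-01 -8.96704034e-02  1.13828503e-03] [-0.9794144   0.16446348 -2.13582285] 0.05063171250220204
riser c [ 0.56929064 -0.0444524   0.06144712] -10.28929051840577
```

View pics/s4.png

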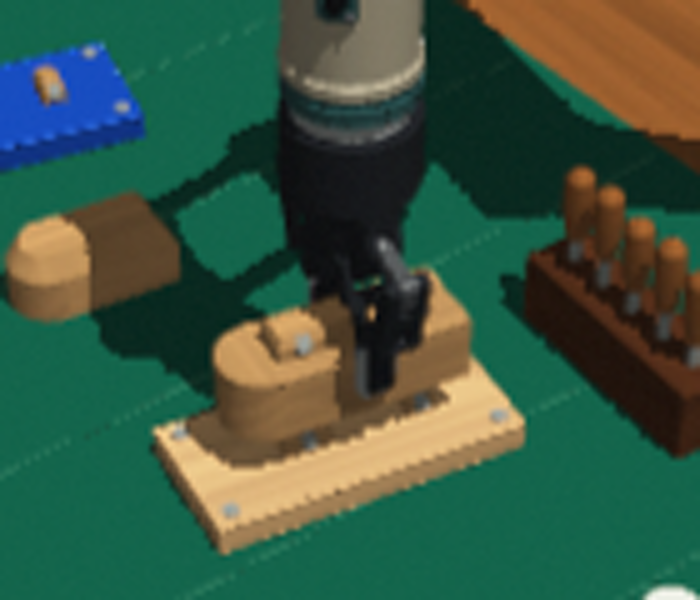

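View pics/wrist4.png

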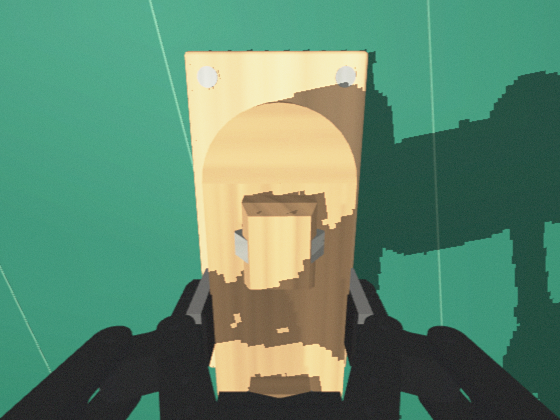

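The riser hangs just above the studs, square with the board. The board's front edge shows at row 52, columns 185 to 367.

Run:
```python
from fit import *
c=eyes.calibration('wrist'); H=c['hand_eye']; K=cal('wrist')[0]
Ct=(K,H[:3,:3].T,-H[:3,:3].T@H[:3,3])
for uv in((185.5,52),(367,52),(207.5,76),(346,76),(280,52)): print(uv,ray(Ct,uv,.0414).round(4))
im=cv2.imread('pics/wrist4.png'); crop(im,175,40,210,160,3,'pics/w4c.png')
```

```text
(185.5, 52) [ 0.1015 -0.0444  0.0414]
(367, 52) [0.1016 0.0426 0.0414]
(207.5, 76) [ 0.0908 -0.0345  0.0414]
(346, 76) [0.0908 0.0332 0.0414]
(280, 52) [0.1015 0.0009 0.0414]
```

View pics/w4c.png

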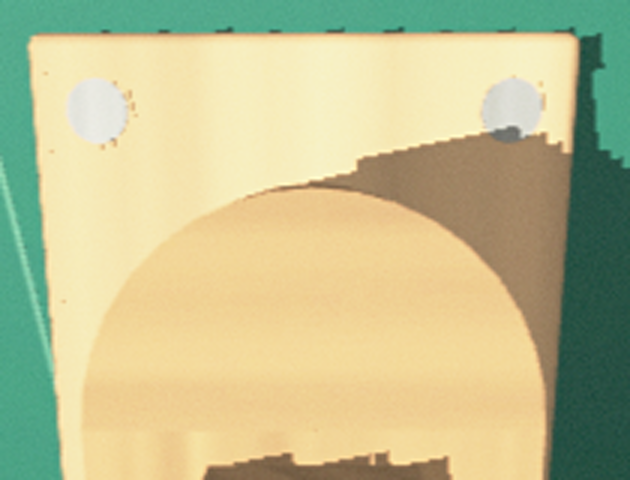

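Request:
{"name": "servo_tool", "arguments": {
  "increments": [
    {"slide": [-0.002, -0.0012, 0], "spin": 0},
    {"slide": [0, 0, 0.005], "spin": 0},
    {"slide": [0, 0, 0.005], "spin": 0},
    {"slide": [0, 0, 0.004], "spin": 0},
    {"slide": [0, 0, 0], "spin": 0},
    {"slide": [0, 0, 0], "spin": 0}
  ],
  "newtons": 120
}}

```text
clock: 6.6
position: [0.5569, -0.0404, 0.046]
ee_rot: [0.0, 0.996, -0.09, -0.0]
contact_force: [-0.5, -0.7, -1.8]
width: 0.0499
```

Run:
```python
from fit import *
c=eyes.calibration('wrist'); H=c['hand_eye']; C=cal('wrist'); K=C[0]
im=eyes.get_image('wrist'); cv2.imwrite('pics/w5.png',im);crop(im,175,30,210,160,3,'pics/w5c.png')
s=manip.get_state(); print(s['clock'],s['position'],s['ee_rot'],s['contact_force'],s['moment'],s['width'])
d=np.load('w3.npz'); C=(d['K'],d['R'],d['t'])
a=lambda u,v:(u/5+60-.4,v/5+20-.4); b=lambda u,v:(u/6+90-.4,v/6+185-.4)
S=np.array([ray(C,p,.021) for p in(a(136,136),a(622,138),b(180,466),b(662,468))])
print(np.linalg.norm(S[0]-S[2])/2,np.linalg.norm(S[1]-S[3])/2,np.linalg.norm(S[0]-S[1])/2)
```

```text
6.65 [ 0.55712202 -0.04039392  0.04616981] [ 4.24560059e-05  9.95976776e-01 -8.96117064e-02 -4.93460638e-05] [ 0.07225841  0.40155758 -3.15217352] [ 0.02726986  0.04173076 -0.00409464] 0.049998040404977837
0.08253110486979696 0.08257309793496263 0.03359030375406731
```

View pics/w5c.png

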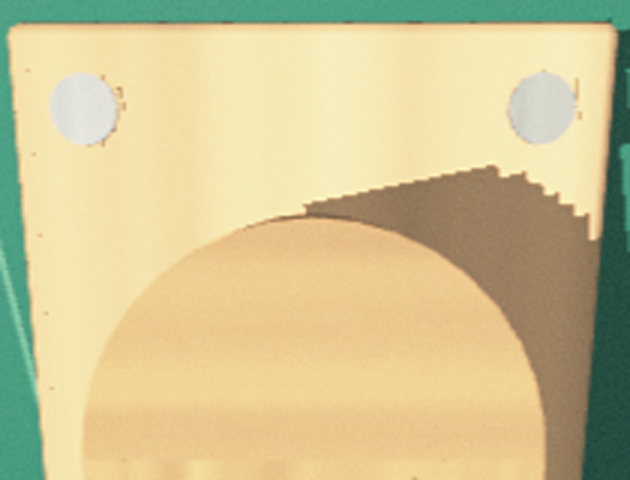

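Run:
```python
from fit import *
c=eyes.calibration('wrist'); H=c['hand_eye']; K=cal('wrist')[0]
Ct=(K,H[:3,:3].T,-H[:3,:3].T@H[:3,3])
for uv in((202.7,66.),(355.7,65.4),(178,38.3),(379.7,38.3)): print(uv,ray(Ct,uv,.0255).round(4))
```

```text
(202.7, 66.0) [ 0.0941 -0.0334  0.0255]
(355.7, 65.4) [0.0944 0.0344 0.0255]
(178, 38.3) [ 0.1052 -0.0433  0.0255]
(379.7, 38.3) [0.1053 0.044  0.0255]
```

Request:
{"name": "servo_tool", "arguments": {
  "increments": [
    {"slide": [0, 0, 0.002], "spin": 0},
    {"slide": [0, 0, 0.002], "spin": 0},
    {"slide": [0, 0, 0.002], "spin": 0},
    {"slide": [0, 0, 0.002], "spin": 0},
    {"slide": [0, 0, 0], "spin": 0}
  ]
}}

```text
clock: 7.15
position: [0.5578, -0.0405, 0.0399]
ee_rot: [0.0, 0.996, -0.09, 0.001]
contact_force: [-1.7, 0.4, 7.1]
width: 0.0499
```

Request:
{"name": "servo_tool", "arguments": {
  "increments": [
    {"slide": [0, 0, 0.002], "spin": 0},
    {"slide": [0, 0, 0.002], "spin": 0},
    {"slide": [0, 0, 0], "spin": 0}
  ]
}}

```text
clock: 7.45
position: [0.5591, -0.0408, 0.0355]
ee_rot: [0.0, 0.996, -0.09, 0.002]
contact_force: [2.0, 0.2, 3.5]
width: 0.05
```

Request:
{"name": "servo_tool", "arguments": {
  "increments": [
    {"slide": [0, 0, 0.002], "spin": 0},
    {"slide": [0, 0, 0.002], "spin": 0},
    {"slide": [0, 0, 0], "spin": 0}
  ]
}}

```text
clock: 7.75
position: [0.5584, -0.0406, 0.0318]
ee_rot: [0.0, 0.996, -0.09, 0.001]
contact_force: [-0.2, 0.3, 12.0]
width: 0.0507
```

Request:
{"name": "servo_tool", "arguments": {
  "increments": [
    {"slide": [0, 0, 0.002], "spin": 0},
    {"slide": [0, 0, 0.002], "spin": 0},
    {"slide": [0, 0, 0], "spin": 0},
    {"slide": [0, 0, 0], "spin": 0}
  ]
}}

```text
clock: 8.15
position: [0.5585, -0.0407, 0.0318]
ee_rot: [0.0, 0.996, -0.089, 0.002]
contact_force: [-6.4, 1.8, 38.6]
width: 0.05
```

Run:
```python
from fit import *
for n in('wrist','scene'):
    im=eyes.get_image(n); cv2.imwrite(f'pics/{n}6.png',im)
    if n=='scene': crop(im,220,180,90,75,8,'pics/s6.png')
s=manip.get_state(); print(s['clock'],s['position'],s['ee_rot'],s['contact_force'],s['moment'],s['width'])
```

```text
8.25 [ 0.55846901 -0.0406441   0.03178683] [ 4.43216032e-04  9.95989301e-01 -8.94408932e-02  2.33305853e-03] [-5.78094698  0.19415243 38.44047431] [ 0.02722118  1.37869106 -0.03081944] 0.049662390782754626
```

View pics/s6.png

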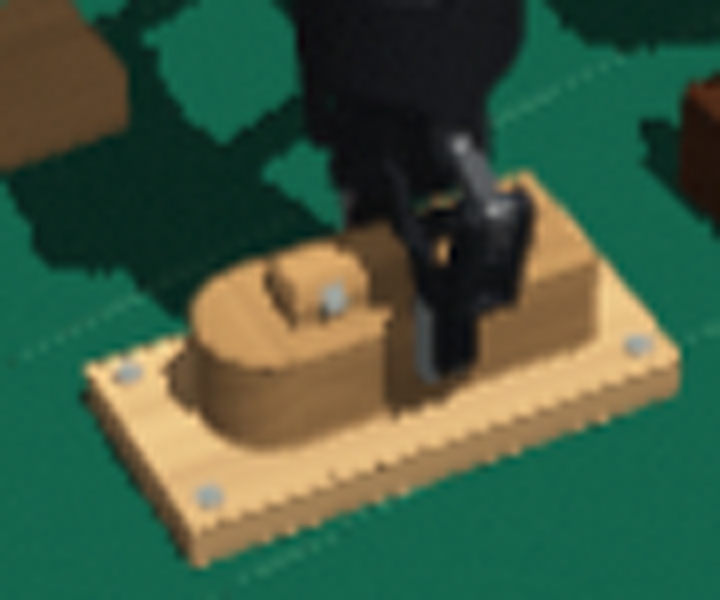

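View pics/wrist6.png

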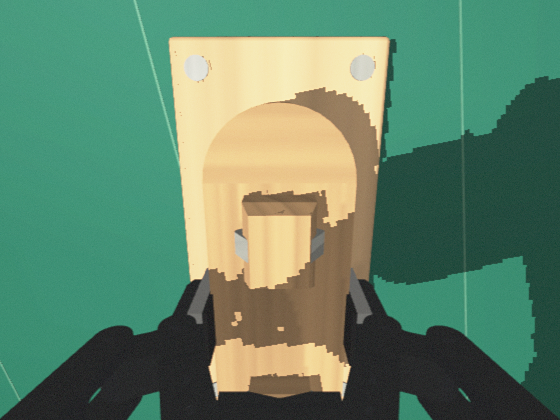

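The riser's TCP height stopped at 0.0318 m while the force rose to 38 N, which matches the expected home height. The scene view shows no gap under it. I unload and release.

Request:
{"name": "servo_tool", "arguments": {
  "increments": [
    {"slide": [0, 0, -0.004], "spin": 0},
    {"slide": [0, 0, 0], "spin": 0}
  ]
}}

```text
clock: 8.45
position: [0.5583, -0.0406, 0.0319]
ee_rot: [0.0, 0.996, -0.09, 0.002]
contact_force: [0.8, -0.0, 14.9]
width: 0.0499
```

Request:
{"name": "servo_tool", "arguments": {
  "increments": [
    {"slide": [0, 0, 0], "spin": 0},
    {"slide": [0, 0, 0], "spin": 0},
    {"slide": [0, 0, 0], "spin": 0},
    {"slide": [0, 0, 0], "spin": 0},
    {"slide": [0, 0, -0.005], "spin": 0},
    {"slide": [0, 0, -0.03], "spin": 0},
    {"slide": [0, 0, -0.04], "spin": 0},
    {"slide": [0, 0, -0.04], "spin": 0}
  ],
  "hand": 1
}}

```text
clock: 9.25
position: [0.5565, -0.0403, 0.1462]
ee_rot: [-0.0, 0.996, -0.09, -0.001]
contact_force: [0.3, -0.0, -0.4]
width: 0.0852
```

Request:
{"name": "servo_tool", "arguments": {
  "increments": [
    {"slide": [0, 0, -0.04], "spin": 0},
    {"slide": [0, 0, -0.01], "spin": 0},
    {"slide": [0, 0, 0], "spin": 0},
    {"slide": [0, 0, 0], "spin": 0}
  ]
}}

```text
clock: 9.65
position: [0.5561, -0.0402, 0.1942]
ee_rot: [-0.0, 0.996, -0.09, -0.001]
contact_force: [-0.5, 0.0, 0.0]
width: 0.0854
```

Run:
```python
from fit import *
C=cal('wrist'); im=eyes.get_image('wrist'); cv2.imwrite('pics/w7.png',im); np.savez('w7.npz',K=C[0],R=C[1],t=C[2])
s=manip.get_state(); print(s['clock'],s['position'],s['ee_rot'],s['contact_force'],s['width'])
im=eyes.get_image('scene'); cv2.imwrite('pics/scene7.png',im); crop(im,220,180,90,75,8,'pics/s7.png')
```

```text
9.7 [ 0.55576419 -0.0401428   0.19353397] [-1.42309494e-04  9.95973871e-01 -8.96266442e-02 -1.75872142e-03] [-0.21864039  0.93450251 -0.09345951] 0.08564232760139907
```

View pics/s7.png

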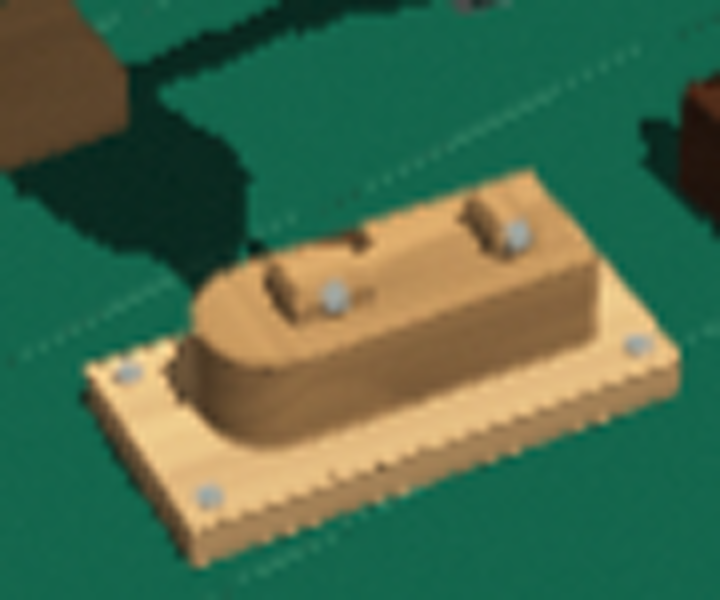

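View pics/w7.png

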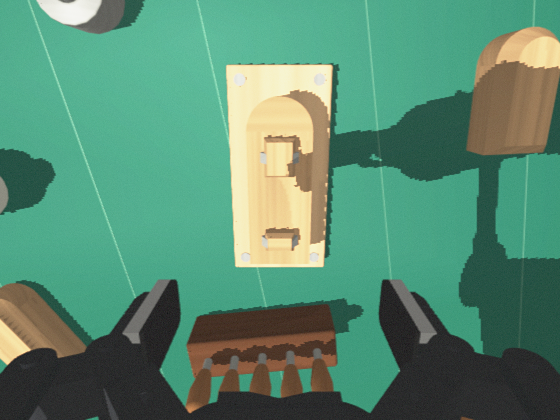

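The riser is down flush with no gap visible in the scene crop. On to the head.

Request:
{"name": "servo_tool", "arguments": {
  "increments": [
    {"slide": [-0.023, -0.033, 0], "spin": 0},
    {"slide": [-0.023, -0.033, 0], "spin": 0},
    {"slide": [-0.023, -0.033, 0], "spin": 0},
    {"slide": [-0.023, -0.033, 0], "spin": 0},
    {"slide": [-0.023, -0.033, 0], "spin": 0},
    {"slide": [-0.023, -0.033, 0], "spin": 0},
    {"slide": [-0.023, -0.033, 0], "spin": 0},
    {"slide": [-0.023, -0.033, 0], "spin": 0}
  ]
}}

```text
clock: 10.55
position: [0.4214, 0.2532, 0.1936]
ee_rot: [0.001, 0.996, -0.09, -0.001]
contact_force: [1.0, 0.1, -0.0]
width: 0.0855
```

Request:
{"name": "servo_tool", "arguments": {
  "increments": [
    {"slide": [0, 0, 0], "spin": -8},
    {"slide": [0, 0, 0], "spin": -8},
    {"slide": [0, 0, 0], "spin": -8},
    {"slide": [0, 0, 0], "spin": -6.6},
    {"slide": [0, 0, 0], "spin": 0},
    {"slide": [0, 0, 0], "spin": 0}
  ]
}}

```text
clock: 11.15
position: [0.4226, 0.252, 0.1941]
ee_rot: [0.0, 0.985, 0.175, -0.001]
contact_force: [-0.1, 0.6, 0.6]
width: 0.0856
```

Run:
```python
from fit import *
C=cal('wrist'); im=eyes.get_image('wrist'); cv2.imwrite('pics/w8.png',im); np.savez('w8.npz',K=C[0],R=C[1],t=C[2])
s=manip.get_state(); print(s['clock'],s['position'],s['ee_rot'])
m=wood(im,(279,190)); print(m.sum(), [ (np.where(m)[i].min(),np.where(m)[i].max()) for i in(0,1)])
q=fit(C,m,'head',(.431,.255,.355)); print(q[0].round(4),np.degrees(q[0][2]),q[1:])
o=s['ee_rot'];M=R.from_quat([o[1],o[2],o[3],o[0]]).as_matrix();print(np.degrees(np.arctan2(M[1,0],M[0,0])))
g=q[0][:2]-.01*np.array([np.cos(q[0][2]),np.sin(q[0][2])]); print('tool delta',M.T@(np.r_[g,.012]-s['position']))
```

```text
11.2 [0.4227131  0.25201067 0.19437217] [ 2.44735879e-04  9.84509429e-01  1.75329078e-01 -9.15551470e-04]
8446 [(np.int64(99), np.int64(251)), (np.int64(251), np.int64(310))]
[0.4312 0.2532 0.3547] 20.320466176325333 (np.float64(432.635294117647), np.float64(8446.0))
20.195618437380062
tool delta [-0.00124496  0.00177053  0.18237513]
```

View pics/w8.png

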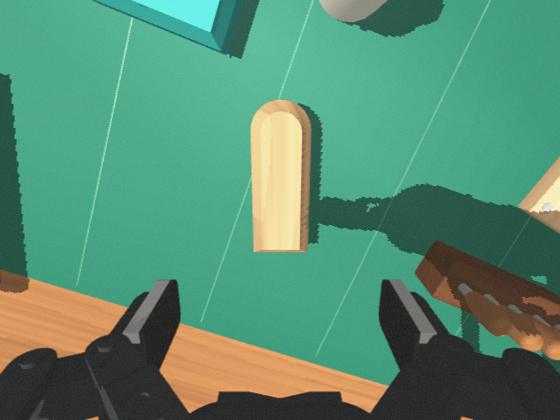

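The head is centred at column 280, square to the jaws, with its round end at row 99. Its flanks are upright for only 30 mm, so I grip low.

Request:
{"name": "servo_tool", "arguments": {
  "increments": [
    {"slide": [-0.001, 0.0015, 0.03], "spin": 0},
    {"slide": [0, 0, 0.04], "spin": 0},
    {"slide": [0, 0, 0.04], "spin": 0},
    {"slide": [0, 0, 0.035], "spin": 0},
    {"slide": [0, 0, 0.025], "spin": 0},
    {"slide": [0, 0, 0.014], "spin": 0},
    {"slide": [0, 0, 0.0055], "spin": 0},
    {"slide": [0, 0, 0], "spin": 0}
  ]
}}

```text
clock: 12.0
position: [0.4224, 0.2502, 0.0051]
ee_rot: [0.0, 0.984, 0.176, -0.001]
contact_force: [-0.1, 0.3, 0.6]
width: 0.0851
```

Request:
{"name": "servo_tool", "arguments": {
  "increments": [
    {"slide": [0, 0, 0], "spin": 0},
    {"slide": [0, 0, 0], "spin": 0},
    {"slide": [0, 0, 0], "spin": 0},
    {"slide": [0, 0, 0], "spin": 0},
    {"slide": [0, 0, 0], "spin": 0},
    {"slide": [0, 0, 0], "spin": 0}
  ],
  "hand": 0,
  "newtons": 100
}}

```text
clock: 12.6
position: [0.4237, 0.251, 0.0073]
ee_rot: [-0.0, 0.984, 0.176, 0.002]
contact_force: [-0.7, -0.6, 5.8]
width: 0.0499
```

Request:
{"name": "servo_tool", "arguments": {
  "increments": [
    {"slide": [0, 0, -0.015], "spin": 0},
    {"slide": [0, 0, -0.03], "spin": 0},
    {"slide": [0, 0, -0.04], "spin": 0},
    {"slide": [0, 0, -0.04], "spin": 0},
    {"slide": [0, 0, -0.03], "spin": 0},
    {"slide": [0, 0, -0.015], "spin": 0},
    {"slide": [0, 0, 0], "spin": 0},
    {"slide": [0, 0, 0], "spin": 0}
  ]
}}

```text
clock: 13.4
position: [0.4221, 0.2502, 0.1755]
ee_rot: [0.0, 0.984, 0.176, -0.0]
contact_force: [-0.7, -0.4, -2.9]
width: 0.05
```

Run:
```python
from fit import *
C=cal('wrist'); im=eyes.get_image('wrist'); cv2.imwrite('pics/w9.png',im); np.savez('w9.npz',K=C[0],R=C[1],t=C[2])
s=manip.get_state(); print(s['clock'],s['position'],s['ee_rot'],s['contact_force'],s['width'])
```

```text
13.45 [0.42166533 0.25007932 0.17475664] [ 2.51815762e-04  9.84324582e-01  1.76363301e-01 -1.02001113e-03] [ 0.25884384 -0.59203238 -3.02895324] 0.050191820935181854
```

View pics/w9.png

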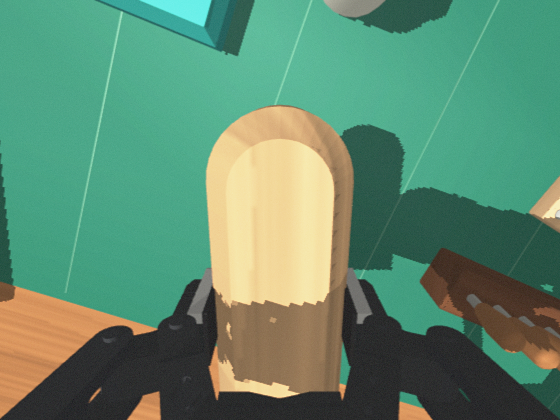

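Run:
```python
from fit import *
c=eyes.calibration('wrist'); H=c['hand_eye']; K=cal('wrist')[0]
Ct=(K,H[:3,:3].T,-H[:3,:3].T@H[:3,3])
for uv,z in(((280,106),-.0227),((206.5,185),-.0227),((353.5,185),-.0227),((280,139),-.0367),((226,200),-.0367),((334,200),-.0367),((226,270),-.0367),((334,270),-.0367)): print(uv,ray(Ct,uv,z).round(4))
im=cv2.imread('pics/w9.png'); crop(im,190,90,180,210,3,'pics/w9c.png')
# seated riser reference & target
s=manip.get_state(); o=s['ee_rot'];M=R.from_quat([o[1],o[2],o[3],o[0]]).as_matrix();print(np.degrees(np.arctan2(M[1,0],M[0,0])))
print(M.T@(np.array([.5584,-.0407,0])-s['position']))
# riser studs seen in w7
```

```text
(280, 106) [ 0.0782  0.0007 -0.0227]
(206.5, 185) [ 0.0517 -0.025  -0.0227]
(353.5, 185) [ 0.0517  0.0265 -0.0227]
(280, 139) [ 0.0692  0.0007 -0.0367]
(226, 200) [ 0.0504 -0.0162 -0.0367]
(334, 200) [ 0.0504  0.0177 -0.0367]
(226, 270) [ 0.0259 -0.0173 -0.0367]
(334, 270) [ 0.0259  0.0189 -0.0367]
20.316010303095595
[0.02763714 0.32014072 0.1747426 ]
```

View pics/w9c.png

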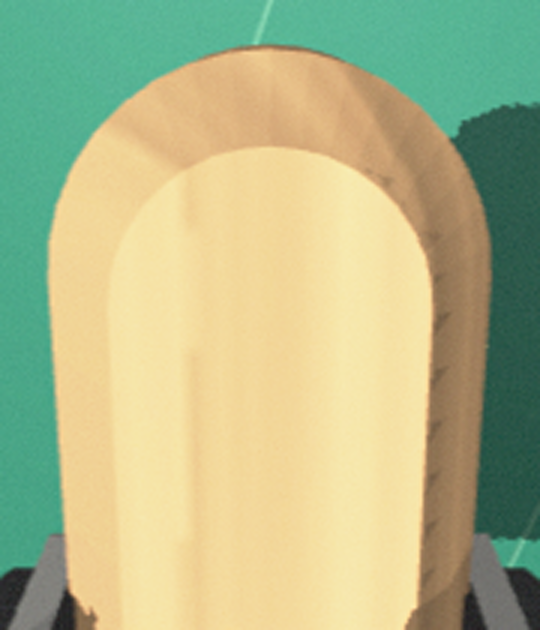

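Request:
{"name": "servo_tool", "arguments": {
  "increments": [
    {"slide": [0.002, 0.02, 0], "spin": 0},
    {"slide": [0.004, 0.035, 0], "spin": 0},
    {"slide": [0.004, 0.035, 0], "spin": 0},
    {"slide": [0.004, 0.035, 0], "spin": 0},
    {"slide": [0.004, 0.035, 0], "spin": 0},
    {"slide": [0.004, 0.035, 0], "spin": 0},
    {"slide": [0.004, 0.025, 0], "spin": 7.7},
    {"slide": [0, 0, 0], "spin": 7.6}
  ]
}}

```text
clock: 14.25
position: [0.5245, 0.0501, 0.1738]
ee_rot: [0.001, 0.999, 0.039, -0.001]
contact_force: [-0.6, 0.8, -2.4]
width: 0.0502
```

Request:
{"name": "servo_tool", "arguments": {
  "increments": [
    {"slide": [0, 0, 0], "spin": 7.6},
    {"slide": [0, 0, 0], "spin": 7.6},
    {"slide": [0, 0, 0], "spin": 0},
    {"slide": [0, 0, 0], "spin": 0},
    {"slide": [0, 0, 0], "spin": 0}
  ]
}}

```text
clock: 14.75
position: [0.5231, 0.0533, 0.1751]
ee_rot: [0.0, 0.996, -0.088, -0.001]
contact_force: [-0.2, 0.6, -3.0]
width: 0.0499
```

Run:
```python
from fit import *
C=cal('wrist'); im=eyes.get_image('wrist'); cv2.imwrite('pics/w10.png',im); np.savez('w10.npz',K=C[0],R=C[1],t=C[2])
s=manip.get_state(); print(s['clock'],s['position'],s['ee_rot'],s['contact_force'],s['width'])
o=s['ee_rot'];M=R.from_quat([o[1],o[2],o[3],o[0]]).as_matrix();print(np.degrees(np.arctan2(M[1,0],M[0,0])))
print(M.T@(np.array([.5600,-.041,0])-s['position']))
```

```text
14.8 [0.523222   0.05329344 0.17531344] [ 7.46778650e-05  9.96126507e-01 -8.79305758e-02 -4.35488618e-04] [ 0.29469626 -0.29926411 -2.20832401] 0.04990192609011427
-10.089138034202152
[0.05287739 0.08635305 0.17528779]
```

View pics/w10.png

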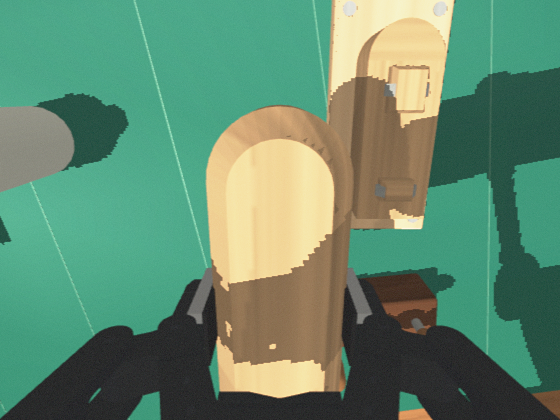

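The riser shows at the right, with its wide stud near (409,88), narrow stud near (396,190) and round end at the top. I'll measure the studs in an enlarged crop.

Run:
```python
from h import *
im=cv2.imread('pics/w10.png'); crop(im,345,10,110,110,6,'pics/w10a.png'); im2=cv2.convertScaleAbs(im,alpha=1.6); crop(im2,345,165,110,75,7,'pics/w10b.png')
```

```text
(no output)
```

View pics/w10a.png

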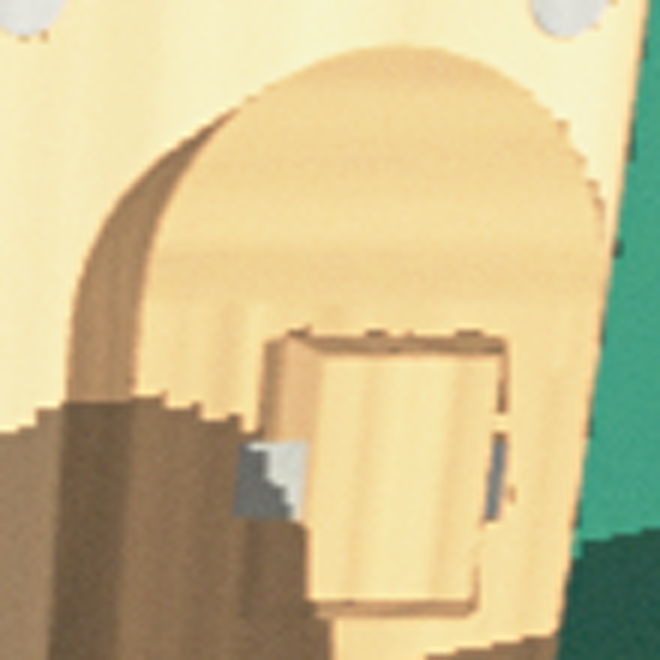

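View pics/w10b.png

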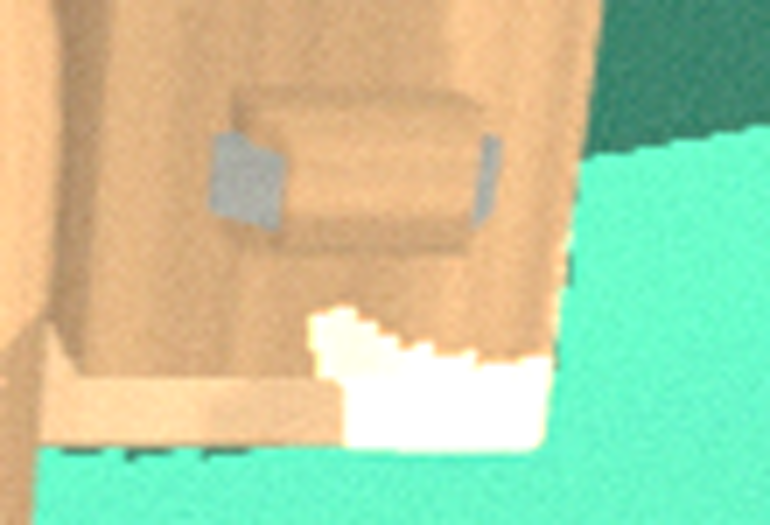

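Run:
```python
from fit import *
from scipy.optimize import least_squares
d=np.load('w10.npz'); C=(d['K'],d['R'],d['t'])
a=lambda u,v:(u/6+345-.4,v/6+10-.4); b=lambda u,v:(u/7+345-.4,v/7+165-.4)
pts=[(a(320,352),(.0375,.0095,.075)),(a(500,355),(.0375,-.0095,.075)),(a(313,603),(.0125,.0095,.075)),(a(473,603),(.0125,-.0095,.075)),
(b(285,135),(-.0395,.0095,.075)),(b(480,135),(-.0395,-.0095,.075)),(b(285,215),(-.0505,.0095,.075)),(b(472,215),(-.0505,-.0095,.075))]
uv=np.array([p[0] for p in pts]); X=np.array([p[1] for p in pts])
r=least_squares(lambda q:(proj(C,place(X,q))-uv).ravel(),(.567,-.042,-.174))
print(r.x.round(4),np.degrees(r.x[2])); print(r.fun.reshape(-1,2).round(1))
print('tip',ray(C,a(405,45),.06), 'pred', place(np.array([[.07,0,.06]]),r.x))
s=manip.get_state(); o=s['ee_rot'];M=R.from_quat([o[1],o[2],o[3],o[0]]).as_matrix()
p=M.T@(np.r_[r.x[:2],.06]-s['position']); print('riser in tool',p,'move',p-[.0082,.0007,.0073])
```

```text
[ 0.5684 -0.0429 -0.1784] -10.223681178675768
[[ 0.9 -1. ]
 [ 0.5 -1.4]
 [-2.1 -2.2]
 [-0.2 -2.1]
 [ 1.4  0.3]
 [ 0.2  0.4]
 [-0.2  3.7]
 [-0.6  3.8]]
tip [ 0.6361063  -0.05560466  0.06      ] pred [[ 0.637254   -0.05529066  0.06      ]]
riser in tool [0.06138913 0.08673851 0.11528058] move [0.05318913 0.08603851 0.10798058]
```

Both estimates agree: the move to line up is x +53 mm, y +86 mm.

Request:
{"name": "servo_tool", "arguments": {
  "increments": [
    {"slide": [0.013, 0.02, 0], "spin": 0.15},
    {"slide": [0.015, 0.025, 0], "spin": 0},
    {"slide": [0.015, 0.025, 0], "spin": 0},
    {"slide": [0.01, 0.016, 0], "spin": 0},
    {"slide": [0, 0, 0.02], "spin": 0},
    {"slide": [0, 0, 0.03], "spin": 0},
    {"slide": [0, 0, 0.025], "spin": 0},
    {"slide": [0, 0, 0.008], "spin": 0}
  ]
}}

```text
clock: 15.6
position: [0.5581, -0.0404, 0.0901]
ee_rot: [-0.0, 0.996, -0.09, -0.003]
contact_force: [-1.1, 0.7, -2.2]
width: 0.0502
```

Request:
{"name": "servo_tool", "arguments": {
  "increments": [
    {"slide": [0, 0, 0], "spin": 0},
    {"slide": [0, 0, 0], "spin": 0},
    {"slide": [0, 0, 0], "spin": 0},
    {"slide": [0, 0, 0], "spin": 0}
  ]
}}

```text
clock: 16.0
position: [0.5612, -0.041, 0.0941]
ee_rot: [0.0, 0.996, -0.09, 0.001]
contact_force: [-0.2, 0.5, -2.5]
width: 0.05
```

Run:
```python
from fit import *
C=cal('wrist'); im=eyes.get_image('wrist'); cv2.imwrite('pics/w11.png',im); np.savez('w11.npz',K=C[0],R=C[1],t=C[2])
crop(im,160,30,240,180,3,'pics/w11c.png')
s=manip.get_state(); print(s['clock'],s['position'],s['ee_rot'],s['contact_force'],s['width'])
im=eyes.get_image('scene'); cv2.imwrite('pics/scene11.png',im); crop(im,200,140,140,120,5,'pics/s11.png')
```

```text
16.05 [ 0.56095386 -0.04095986  0.09390573] [ 1.43627911e-04  9.95943281e-01 -8.99765188e-02  1.08968393e-03] [ 0.40629165 -0.09164805 -2.25891072] 0.05039002013992568
```

View pics/w11c.png

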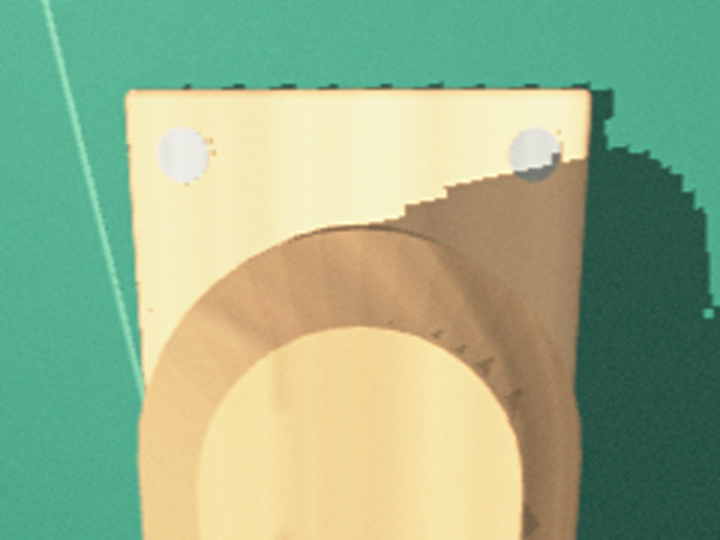

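View pics/s11.png

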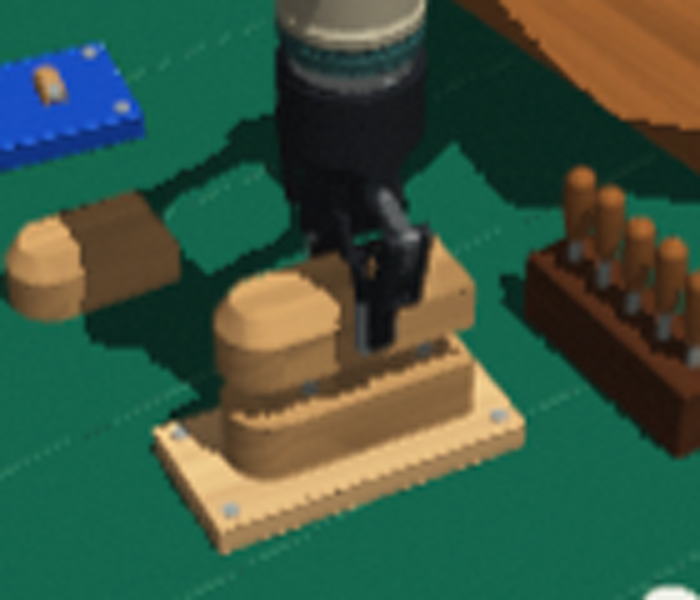

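Run:
```python
from fit import *
c=eyes.calibration('wrist'); H=c['hand_eye']; K=cal('wrist')[0]
Ct=(K,H[:3,:3].T,-H[:3,:3].T@H[:3,3])
for uv in((221,81.3),(338,81),(202,60.3),(356.3,60.3)): print(uv,ray(Ct,uv,.073).round(4))
d=np.load('w11.npz'); C=(d['K'],d['R'],d['t'])
for uv in((221,81.3),(338,81)): print(uv,ray(C,uv,.021).round(4))
```

```text
(221, 81.3) [ 0.0895 -0.033   0.073 ]
(338, 81) [0.0897 0.0344 0.073 ]
(202, 60.3) [ 0.1007 -0.0432  0.073 ]
(356.3, 60.3) [0.1007 0.0442 0.073 ]
(221, 81.3) [ 0.6554 -0.0245  0.021 ]
(338, 81) [ 0.6435 -0.091   0.021 ]
```

Request:
{"name": "servo_tool", "arguments": {
  "increments": [
    {"slide": [-0.001, 0, 0.004], "spin": 0},
    {"slide": [0, 0, 0.004], "spin": 0},
    {"slide": [0, 0, 0.004], "spin": 0},
    {"slide": [0, 0, 0.002], "spin": 0},
    {"slide": [0, 0, 0], "spin": 0},
    {"slide": [0, 0, 0], "spin": 0}
  ],
  "newtons": 120
}}

```text
clock: 16.7
position: [0.5593, -0.0407, 0.0787]
ee_rot: [0.0, 0.996, -0.09, -0.0]
contact_force: [-0.1, -0.2, -2.0]
width: 0.0495
```

Request:
{"name": "servo_tool", "arguments": {
  "increments": [
    {"slide": [0, 0, 0.002], "spin": 0},
    {"slide": [0, 0, 0.002], "spin": 0},
    {"slide": [0, 0, 0], "spin": 0}
  ]
}}

```text
clock: 17.0
position: [0.56, -0.0408, 0.076]
ee_rot: [0.0, 0.996, -0.09, 0.001]
contact_force: [-0.4, -0.2, 4.2]
width: 0.0493
```

Request:
{"name": "servo_tool", "arguments": {
  "increments": [
    {"slide": [0, 0, 0.002], "spin": 0},
    {"slide": [0, 0, 0.002], "spin": 0},
    {"slide": [0, 0, 0], "spin": 0}
  ]
}}

```text
clock: 17.3
position: [0.5605, -0.0409, 0.074]
ee_rot: [0.0, 0.996, -0.09, 0.002]
contact_force: [-3.6, -0.1, 15.8]
width: 0.0494
```

Request:
{"name": "servo_tool", "arguments": {
  "increments": [
    {"slide": [0, 0, 0.002], "spin": 0},
    {"slide": [0, 0, 0.002], "spin": 0},
    {"slide": [0, 0, 0], "spin": 0}
  ]
}}

```text
clock: 17.6
position: [0.5603, -0.0409, 0.0675]
ee_rot: [0.0, 0.996, -0.09, 0.001]
contact_force: [1.1, 0.5, 4.1]
width: 0.0494
```

Request:
{"name": "servo_tool", "arguments": {
  "increments": [
    {"slide": [0, 0, 0.002], "spin": 0},
    {"slide": [0, 0, 0], "spin": 0},
    {"slide": [0, 0, 0], "spin": 0}
  ]
}}

```text
clock: 17.9
position: [0.5603, -0.0409, 0.0674]
ee_rot: [0.0, 0.996, -0.09, 0.002]
contact_force: [-4.1, 0.6, 18.5]
width: 0.0497
```

Request:
{"name": "servo_tool", "arguments": {
  "increments": [
    {"slide": [0, 0, 0.002], "spin": 0},
    {"slide": [0, 0, 0], "spin": 0},
    {"slide": [0, 0, 0], "spin": 0}
  ]
}}

```text
clock: 18.2
position: [0.5604, -0.0409, 0.0674]
ee_rot: [0.0, 0.996, -0.09, 0.002]
contact_force: [-6.7, 0.8, 31.8]
width: 0.0495
```

Run:
```python
from fit import *
im=eyes.get_image('scene'); cv2.imwrite('pics/scene12.png',im); crop(im,220,165,90,90,8,'pics/s12.png')
s=manip.get_state(); print(s['clock'],s['position'],s['contact_force'],s['moment'],s['width'])
```

```text
18.25 [ 0.5604182  -0.04096978  0.06736473] [-6.31349479  1.18054503 29.46150569] [0.32143418 1.10854151 0.02215871] 0.04948010904667263
```

View pics/s12.png

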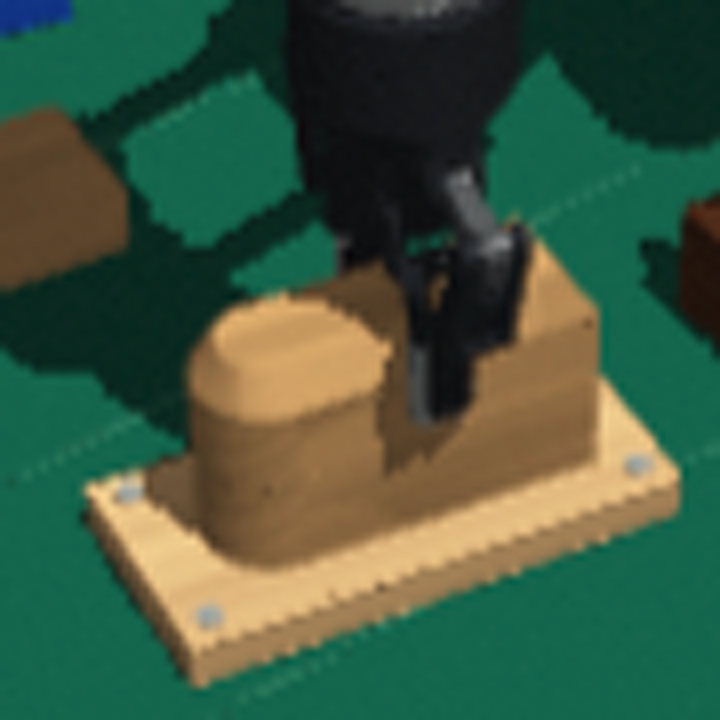

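The stack looks continuous with no gap, and the force rises without travel at TCP height 0.0674 m. I unload, open and lift away.

Request:
{"name": "servo_tool", "arguments": {
  "increments": [
    {"slide": [0, 0, -0.004], "spin": 0},
    {"slide": [0, 0, 0], "spin": 0}
  ]
}}

```text
clock: 18.45
position: [0.5602, -0.0409, 0.0674]
ee_rot: [0.0, 0.996, -0.09, 0.001]
contact_force: [0.2, -0.2, 9.1]
width: 0.0495
```

Request:
{"name": "servo_tool", "arguments": {
  "increments": [
    {"slide": [0, 0, 0], "spin": 0},
    {"slide": [0, 0, 0], "spin": 0},
    {"slide": [0, 0, 0], "spin": 0},
    {"slide": [0, 0, 0], "spin": 0},
    {"slide": [0, 0, -0.005], "spin": 0},
    {"slide": [0, 0, -0.03], "spin": 0},
    {"slide": [0, 0, -0.04], "spin": 0},
    {"slide": [0, 0, -0.04], "spin": 0}
  ],
  "hand": 1
}}

```text
clock: 19.25
position: [0.5588, -0.0406, 0.1829]
ee_rot: [-0.0, 0.996, -0.09, -0.001]
contact_force: [0.2, -0.7, -0.5]
width: 0.0858
```

Request:
{"name": "servo_tool", "arguments": {
  "increments": [
    {"slide": [0, 0.02, -0.02], "spin": 0},
    {"slide": [0, 0.04, 0], "spin": 0},
    {"slide": [0, 0.04, 0], "spin": 0},
    {"slide": [0, 0.04, 0], "spin": 0},
    {"slide": [0, 0, 0], "spin": 0},
    {"slide": [0, 0, 0], "spin": 0}
  ]
}}

```text
clock: 19.85
position: [0.5339, -0.1791, 0.2019]
ee_rot: [-0.0, 0.996, -0.091, 0.0]
contact_force: [0.5, 0.2, -0.7]
width: 0.0852
```

Run:
```python
from fit import *
C=cal('wrist'); im=eyes.get_image('wrist'); cv2.imwrite('pics/w13.png',im)
t=eyes.get_image('top'); cv2.imwrite('pics/top13.png',t)
im=eyes.get_image('scene'); cv2.imwrite('pics/scene13.png',im); crop(im,220,165,90,90,8,'pics/s13.png')
s=manip.get_state(); print(s['clock'],s['position'],s['contact_force'],s['width'])
PARTS['stack']=[PARTS['base'][0],np.vstack([D(.02),D(.09),D(.104,.009)])]
PARTS['stackup']=[np.vstack([D(.02),D(.09),D(.104,.009)])]
# overlay predicted outline of fully seated stack
for n,I in(('scene',im),('top',t)):
    Cc=cal(n); K2=Cc[0].copy(); o=I.copy()
    o=cv2.resize(o,None,fx=5,fy=5,interpolation=cv2.INTER_CUBIC)
    for P in PARTS['stackup'][0:1]:
        h=cv2.convexHull((proj(Cc,place(P,(.568,-.043,-.178)))*5+2).astype(np.float32)).astype(np.int32); cv2.polylines(o,[h],True,(0,0,255),1)
    c=proj(Cc,np.array([[.568,-.043,.05]]))[0]*5; x,y=int(c[0])-300,int(c[1])-280; cv2.imwrite(f'pics/{n}13o.png',o[max(y,0):y+560,max(x,0):x+600])
```

```text
20.0 [ 0.53422974 -0.1773734   0.2018692 ] [-0.49572212 -0.23665827 -0.72652404] 0.08512760135439362
```

View pics/scene13o.png

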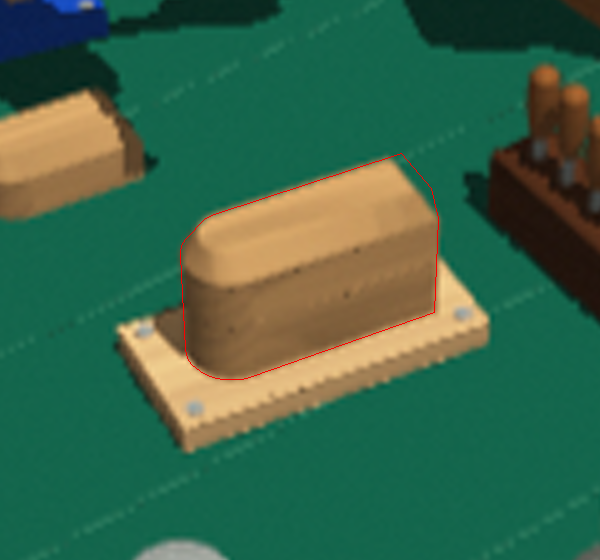

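View pics/s13.png

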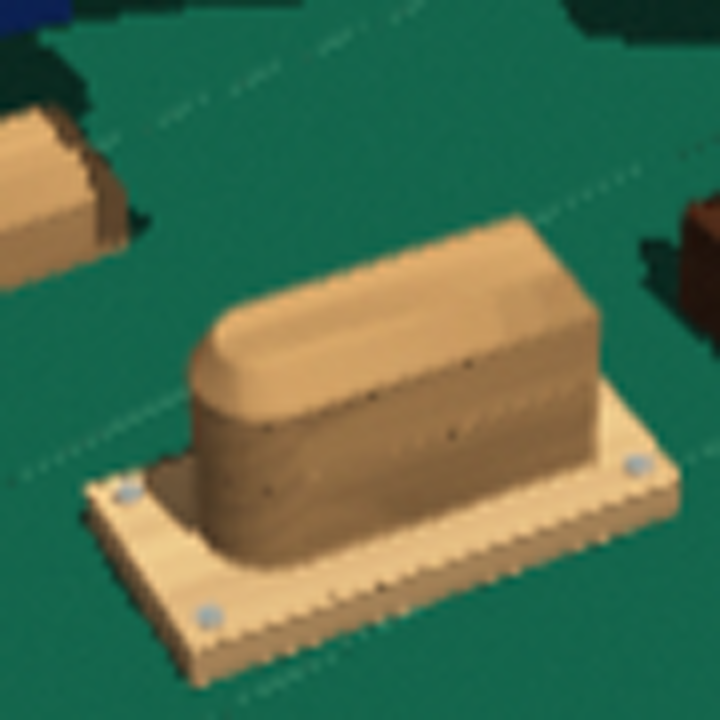

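View pics/w13.png

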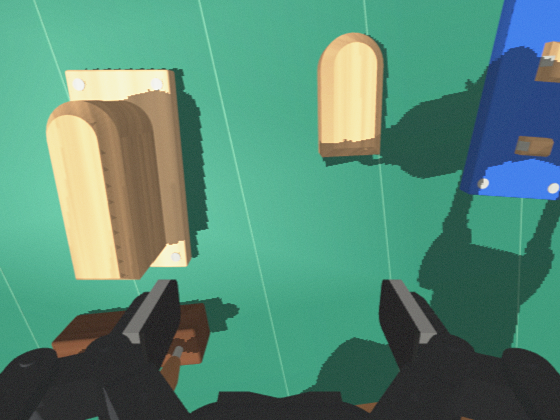

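View pics/top13.png

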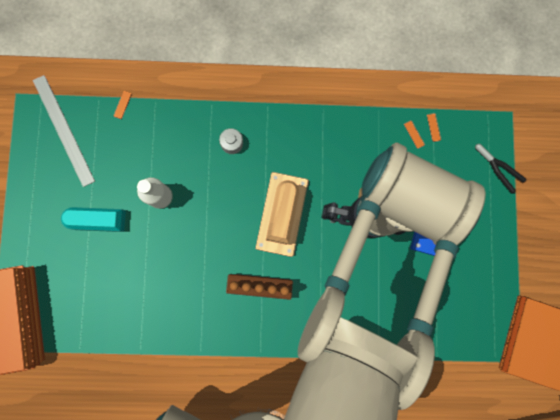

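The predicted outline of a fully seated stack matches the image within about a pixel, apart from the square end's top: there my model sloped the end and the real one is upright. The spare, bottle (152,190), weight (231,140) and rack are where they were, so I hand in.

```bash
python3 -c "
from rig import manip
print(manip.sign_off())"
```

```text
the job is handed in; nothing more can be done
None
```

The forming block is built: the riser went onto the base board first, then the full-length head onto the riser. I let go and handed in at about 20 s.

- **Riser joint:** the tool stopped at 31.8 mm, as expected for fully home (31.7 mm). It held there with no slip as the force rose to 38 N.
- **Head joint:** the tool stopped at 67.4 mm, as expected for fully home (67.3 mm). It held there up to 32 N.
- **Last pictures:** no gap shows at either joint, and both round ends lie over the wide studs. The outline I calculated for a fully seated stack matches to about a pixel. The exception is the top of the square end, where I had drawn the end sloping and the real one is upright.
- **Bystanders:** the spare head, glue bottle, weight and rack look to be where they were, as does the turquoise look-alike. The blue board was untouched, though the arm partly hides it in the last top view. The gripper was open and clear of everything.

My first two move calls were refused because the rows lacked a "spin" value. The arm did not move. Camera and arm readings disagreed by up to about 2 mm before each fit, and I corrected for that before pressing.

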